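Put the panel-saw fittings away

ROBOT

A 6-joint arm with a two-finger parallel gripper is mounted at the origin on the work surface. World frame = base frame: x ahead of the robot, y to its left, z up, the work surface at z = 0. Lengths are in m, angles in rad, forces in N, time in s.
With the tool pointing down it reaches from about 0.35 to 0.725 m from the base axis. Payload 6 kg.
Tool frame: the origin (TCP) lies at the very end of the fingers, on their centre line; the grasp point (between the pads) lies 19 mm behind it; z points along the fingers, y is the line along which they close (so a half turn about z gives the same grasp; the last joint's range is limited). The gripper opens to 85 mm and grips with 20 to 120 N. Pads are 22 mm wide; open, the fingers measure 114 mm over their backs; the gripper's body (76 mm by 85 mm) begins 54 mm behind the grasp point. The pads swing forward as they close: fully open they stand 13 mm farther back than shut.
Start: joints at [1.451, 0.04, 0.085, 0, -1.615, -0.334], TCP at [0.263, 0.539, 0.231] pointing down, gripper open.
Joint ranges: [-2.56, 2.56], [-1.29, 2.01], [-1.08, 1.49], [-3.29, 1.98], [-2.81, -0.18], [-2.99, 2.99]. Speed limits (rad/s): [2.57, 2.57, 3.01, 3.14, 3.14, 3.14].

INTERFACE

Orientations are given as a 3x3 rotation matrix whose columns are the frame's x, y, z axes.
In Python, from station import arm gives the robot as it stands. The module is installed in compiled form; this text tells all that it offers.
- The arm moves only by the tool arm_command, never from a script. Its argument "increments" is a list of rows, each a list of 2 entries, a list of its own where there are three numbers: the shift along the tool's x, y, z in cm, then the turn, a rotation vector about the tool's x, y, z in units of 6 degrees (1.0 is 6 degrees). A call has 1 to 10 rows; each row shifts and turns the commanded pose from where the row before left it, along the tool's axes as they then stand; what a row does not reach is not made up. A row lasts 1/10 s, in which the tool goes at most 50 mm and 8.59 degrees, less where a joint would pass 70% of its speed; a pose out of reach is approached as far as the arm can. A call is refused whole if a number of a shift passes 5 or a number of a turn 1, either way. A call with a gripper value outside its range is refused whole. "fingers" is the closure, from 0 (fully open) to 1 (shut), set as the call begins (left out, the last holds). The fingers move at their own pace and stop on an object; "force" is the grip in N (left out, the last holds). Time passes only in rows, so rows that do not move let the fingers close. It gives the time, the measured TCP pose, the force, the opening and the grip force at its end, in the units of the state.
- arm.read_state(): the state, without advancing time (a new reading comes with each control period).
- arm.get_image(name): name is "scene" or "top" or "wrist"; returns a dict with "frame" (420x560x3 uint8, red, green, blue), "fx", "fy", "cx", "cy" (pixels), "k1" (the pictures are not rectified: a ray, as slopes to the right and down, at radius r is drawn at 1 + k1 r^2 times it, then the intrinsics apply), "R" (3x3) and "t" (3): a world point X has camera coordinates R X + t; the wrist camera has in their place "T_tool_cam" (4x4, takes a point from camera to tool coordinates, whose origin is the TCP and whose axes are the flange's). Camera axes: x right, y down, z forward; pixel columns grow to the right and rows downward; lengths in m; the calibration is good to about 2 mm. A picture is of the moment at which its call begins: read the wrist's pose just before it. There is no depth.
- arm.close_job(): hands the job in; it is judged then, once.
The state is a dict: "t": time; "joints": joint angles; "dq": joint speeds; "joint_efforts": joint torques, N m; "eef_pos": TCP position; "tcp_rot": TCP orientation; "ft_force": force on the tool from outside, world axes, zero at the start; "moment": the same for the moment, N m; "finger_gap": finger opening in m; "grip_force": force on a finger pad.
Only numpy, scipy, OpenCV 4.12 (cv2) and the standard library are available. Lean on these libraries where they do the work, as an engineer would, in place of code of your own. Each camera call takes 0.05 s, during which the arm holds its last target. There are 200 camera calls.

TASK

Put the loose saw fittings away where each kind belongs: both aluminium fence stops lying flat in the long undivided tray, one black star knob in each bay of the two-bay tray, and the steel blade flange flat in the round dish. Everything ends up resting on the bottom of its tray, the same way up as it lies now, and the glue bottle and the mug stay where they stand.

Things in the scene. Friction and masses are not known exactly. Their poses are not given: they have to be found in the camera images.
- stop1_center (a point): Fence stop (one of two alike): a plain aluminium block 60 x 32 x 30 mm high with a black thumb screw (20 mm across, 10 mm high) upright on the middle of its top; 40 mm high in all, 150 g, lies on the table with the screw up. Point: centre of the aluminium block, 15 mm above its underside. x runs along the 60 mm length, y across the 32 mm width, z up out of the top.
- stop2_center (a point): Fence stop (the other of two alike): a plain aluminium block 60 x 32 x 30 mm high with a black thumb screw (20 mm across, 10 mm high) upright on the middle of its top; 40 mm high in all, 150 g, lies on the table with the screw up. Point: centre of the aluminium block, 15 mm above its underside. x runs along the 60 mm length, y across the 32 mm width, z up out of the top.
- knob1_center (a point): Star knob (one of two alike): black plastic hand knob with six round lobes, 48 mm across opposite lobes and about 44 mm across opposite valleys (flat over two lobe pairs), lobed head 24 mm high, a hub 20 mm across and 10 mm high on top with a brass insert; 34 mm high in all, 60 g. It lies on its face, hub up. Point: on the axis, 17 mm above the underside. z up through the hub; one lobe points along x, the others every 60 degrees.
- knob2_center (a point): Star knob (the other of two alike): black plastic hand knob with six round lobes, 48 mm across opposite lobes and about 44 mm across opposite valleys (flat over two lobe pairs), lobed head 24 mm high, a hub 20 mm across and 10 mm high on top with a brass insert; 34 mm high in all, 60 g. It lies on its face, hub up. Point: on the axis, 17 mm above the underside. z up through the hub; one lobe points along x, the others every 60 degrees.
- flange_center (a point): Blade flange: a turned steel disc 80 mm across and 10 mm thick with a round boss 36 mm across standing 30 mm high on its middle; 40 mm high in all, 350 g; lies disc down, boss up. Take it by the boss. Point: on the axis, 20 mm above the underside. z up along the boss.
- stop_tray: Long undivided plywood tray for the fence stops, fixed to the table: outside 110 mm (x) by 190 mm (y) by 20 mm high, walls and floor 5 mm thick, so inside 100 x 180 mm with the floor 5 mm above the table. It takes the two stops end to end along y. Origin: centre of its underside; y along its length, z up.
- knob_tray: Two-bay plywood tray for the star knobs, fixed to the table: outside 120 mm (x) by 165 mm (y) by 20 mm high, walls and floor 5 mm thick; a 5 mm divider along x through the middle, as high as the walls, makes two bays of 110 mm (x) by 75 mm (y), centred 40 mm either side of the origin along y; their floor is 5 mm above the table. Origin: centre of its underside; z up.
- dish: Round plywood dish for the blade flange, fixed to the table: 132 mm across the rim, 20 mm high, about 118 mm clear inside at the bottom, floor 5 mm above the table. Origin: centre of its underside; z up.
- glue: Bystander: white plastic glue bottle, 60 mm across, 130 mm high, standing loose. Origin: centre of its underside.
- mug: Bystander: white ceramic mug, 76 mm across plus a handle on its y side, 85 mm high, standing loose. Origin: centre of its underside.
Mind the look-alikes: they are no part of the job. What is shaped like the part that bears flange_center but turquoise is not meant.

How it is judged:
By the outcome, as a careful person would: the job done as asked, in the order asked, and still so for the second after the job is handed in, with the robot touching nothing.
It also fails if it takes over 115 s, if anything falls off the work surface, if the arm or the gripper's body presses on something with over 40 N, if the wrist force passes 120 N, or if a joint passes its speed limit or range.

## Working session

There is one attempt and no reset: what is moved stays moved. The work goes in short steps, Python scripts to look and compute and a tool call to move; the robot and the scene stay as the last step left them, time stands still between calls to the robot, and variables do not carry over. Pictures are saved under pics/ and viewed, at most 14 in all, crops included, and the job is handed in when it is done.

Besides the shell and the picture viewer there is one more tool, called after ">>>" as name(argument=value, ...), one argument or row to a line, values as JSON. arm_command: Moves the arm, as the interface text tells. Its arguments: {"type":"object","properties":{"increments":{"type":"array"},"fingers":{"type":"number"},"force":{"type":"number"}},"required":["increments"]}

```bash
mkdir -p pics; cat > h.py <<'E'
import numpy as np, cv2
from station import arm
def snap(name,fn):
    s=arm.read_state(); im=arm.get_image(name)
    cv2.imwrite('pics/'+fn,im['frame'][:,:,::-1]); 
    if 'R' not in im:
        T=np.array(im['T_tool_cam']);W=np.eye(4);W[:3,:3]=s['tcp_rot'];W[:3,3]=s['eef_pos']
        C=W@T; im['R']=C[:3,:3].T; im['t']=-C[:3,:3].T@C[:3,3]
    np.save('pics/'+fn+'.npy',im,allow_pickle=True); return im
def load(fn): return np.load('pics/'+fn+'.npy',allow_pickle=True).item()
def cast(im,uv,z):
    uv=np.atleast_2d(np.array(uv,float)); K=np.array([[im['fx'],0,im['cx']],[0,im['fy'],im['cy']],[0,0,1]])
    p=cv2.undistortPoints(uv[:,None],K,np.array([im['k1'],0,0,0.]))[:,0]
    R=np.array(im['R']);t=np.array(im['t']);c=-R.T@t
    d=np.c_[p,np.ones(len(p))]@R
    return c+d*((z-c[2])/d[:,2])[:,None]
def proj(im,X):
    X=np.atleast_2d(X);q=X@np.array(im['R']).T+np.array(im['t']);p=q[:,:2]/q[:,2:]
    p=p*(1+im['k1']*(p**2).sum(1))[:,None]; return p*[im['fx'],im['fy']]+[im['cx'],im['cy']]
E
python3 - <<'E'
from h import *
for n in('top','scene','wrist'):
    im=snap(n,n+'0.png'); print(n,im['fx'],im['k1'],-np.array(im['R']).T@im['t'])
s=arm.read_state();print(s)
E
```

```text
top 386.93087733296886 -0.09149683369207222 [0.41698767 0.00787334 1.09623764]
scene 546.3256010658539 -0.004755967501997156 [ 0.90832445 -0.60413686  1.27523516]
wrist 297.57780965482345 -0.05548863346042859 [0.32116188 0.50971059 0.37275911]
{'t': 0.15, 'joints': array([ 1.45068030e+00,  4.06690726e-02,  8.40779850e-02, -3.12335174e-04,
       -1.61550044e+00, -3.33710980e-01]), 'dq': array([-0.00116254, -0.00140229,  0.00334904,  0.00361857, -0.0014048 ,
        0.00103595]), 'joint_efforts': array([-2.47671160e-03, -3.68621886e+01,  3.47688925e+01,  6.93609238e+00,
       -4.48534149e-03,  2.44349735e-06]), 'eef_pos': array([0.26288209, 0.53907685, 0.23053648]), 'tcp_rot': array([[ 8.98781957e-01, -4.38395686e-01, -4.64975443e-04],
       [-4.38395913e-01, -8.98781099e-01, -1.24847947e-03],
       [ 1.29416873e-04,  1.32595416e-03, -9.99999113e-01]]), 'ft_force': array([-0.78016348, -0.62958674, -0.56945707]), 'moment': array([-0.0552073 ,  0.03170931,  0.03861064]), 'grip_force': 0.0, 'finger_gap': 0.08529775124670427}
```

View pics/top0.png

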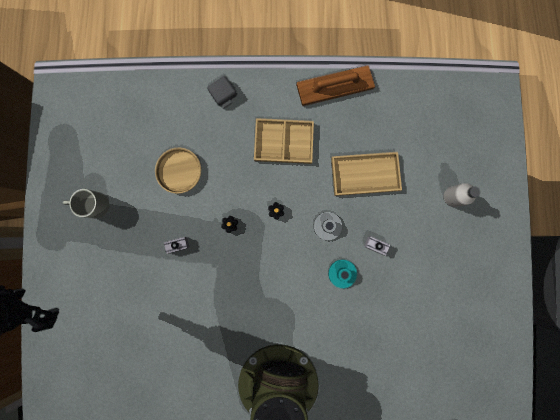

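View pics/scene0.png

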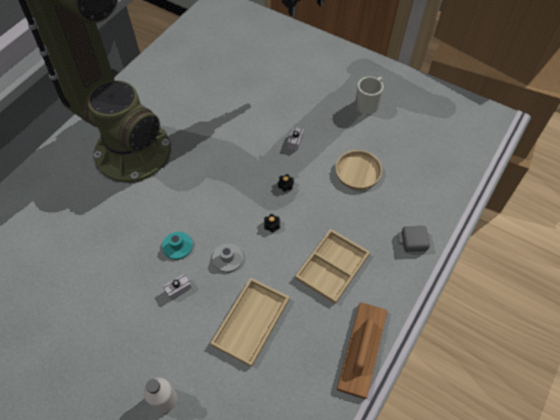

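Top view candidates:
- **Flange:** grey at (328,226). The turquoise one at (343,273) is the look-alike and not wanted.
- **Stops:** (176,245) and (378,245).
- **Knobs:** (230,225) and (277,211).
- **Other dark or wooden things, not wanted:** grey block (222,91) and brown float (336,85).
- **Destinations:** dish (179,171), knob tray (285,141), stop tray (367,174).
- **Bystanders:** mug (85,203), glue (462,194).

I'll check these in a close crop and take measurements from it.

```bash
python3 - <<'E'
from h import *
a=load('top0.png');f=a['frame']
cv2.imwrite('pics/crop0.png',cv2.resize(f[110:290,145:410,::-1],None,fx=3,fy=3,interpolation=cv2.INTER_CUBIC)[:, :800])
for n,uv,z in [('flange',(328,226),.03),('stopL',(176,245),.04),('stopR',(378,245),.04),('knobL',(230,225),.034),('knobR',(277,211),.034),('dish',(179,171),.02),('teal',(343,273),.03),('mug',(85,203),.085),('glue',(470,192),.13)]:
    print(n,cast(a,uv,z).round(3))
hsv=cv2.cvtColor(f,cv2.COLOR_RGB2HSV)
m=((hsv[...,0]>8)&(hsv[...,0]<28)&(hsv[...,1]>70)&(hsv[...,2]>80)).astype(np.uint8)
m[:107]=0
m=cv2.morphologyEx(m,cv2.MORPH_CLOSE,np.ones((5,5)))
for c in cv2.findContours(m,0,2)[0]:
    if cv2.contourArea(c)>500:
        r=cv2.minAreaRect(c); w=cast(a,c[:,0,:],.02)[:,:2].astype(np.float32); print(r,'W',cv2.minAreaRect(w))
E
```

```text
flange [[ 0.439 -0.139  0.03 ]]
stopL [[0.387 0.277 0.04 ]]
stopR [[ 0.386 -0.275  0.04 ]]
knobL [[0.442 0.13  0.034]]
knobR [[0.48  0.001 0.034]]
dish [[0.595 0.278 0.02 ]]
teal [[ 0.31  -0.179  0.03 ]]
mug [[0.499 0.516 0.085]]
glue [[ 0.522 -0.496  0.13 ]]
((366.1705322265625, 173.21763610839844), (39.26860809326172, 67.9531021118164), 85.60128784179688) W ((0.587949275970459, -0.25143706798553467), (0.11184588074684143, 0.19361567497253418), 4.334405422210693)
((177.5, 170.5), (45.0, 45.0), 90.0) W ((0.5968469381332397, 0.2826511859893799), (0.12914709746837616, 0.12873905897140503), 1.041015863418579)
((283.5871276855469, 140.1708221435547), (58.45756912231445, 42.04759216308594), 2.726310968399048) W ((0.6829200387001038, -0.017534494400024414), (0.16568265855312347, 0.12202586233615875), 87.15221405029297)
((540.5, 171.0), (128.0, 37.0), 90.0) W ((0.6051124334335327, -0.7852415442466736), (0.1251213252544403, 0.3912411034107208), 86.13579559326172)
```

View pics/crop0.png

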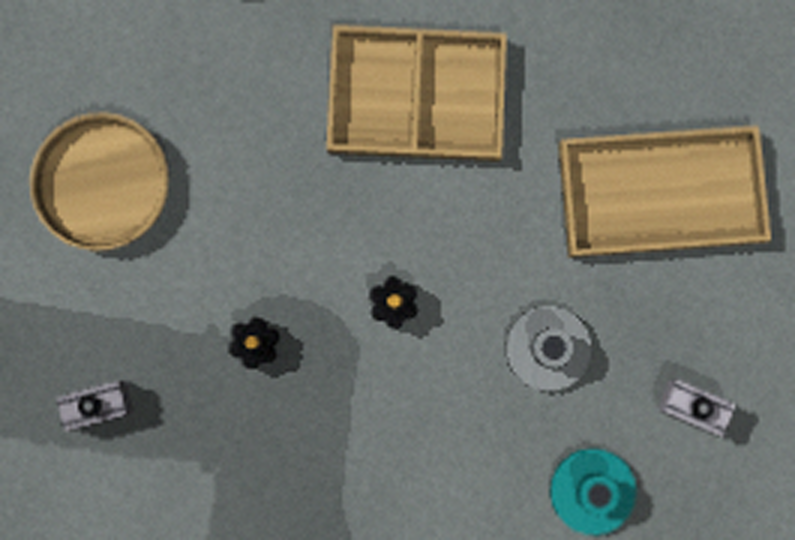

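The crop shows the steel flange at about (328,226) in the top view. The fence stops with their black screws and both knobs are also confirmed. Next I move to hover over the left stop.

>>> arm_command(
  increments=[
    [[0,0,0],[0,0,1]],
    [[0,0,0],[0,0,1]],
    [[0,0,0],[0,0,1]],
    [[0,0,0],[0,0,1]],
    [[0,0,0],[0,0,1]],
    [[0,0,0],[0,0,1]],
    [[0,0,0],[0,0,1]],
    [[0,0,0],[0,0,1]],
  ],
)

```text
t: 0.95
eef_pos: [0.2629, 0.5392, 0.2308]
tcp_rot: [[0.271, -0.962, -0.0], [-0.962, -0.271, -0.001], [0.001, 0.0, -1.0]]
ft_force: [-0.2, 0.7, 0.1]
finger_gap: 0.0854
grip_force: 0.0
```

>>> arm_command(
  increments=[
    [[2.9,-0.5,0.6],[0,0,0]],
    [[2.9,-0.5,0.6],[0,0,0]],
    [[2.9,-0.5,0.6],[0,0,0]],
    [[2.9,-0.5,0.6],[0,0,0]],
    [[2.9,-0.5,0.6],[0,0,0]],
    [[2.9,-0.5,0.6],[0,0,0]],
    [[2.9,-0.5,0.6],[0,0,0]],
    [[2.9,-0.5,0.6],[0,0,0]],
    [[2.9,-0.5,0.6],[0,0,0]],
    [[2.9,-0.5,0.6],[0,0,0]],
  ],
)

```text
t: 1.95
eef_pos: [0.3912, 0.2731, 0.1709]
tcp_rot: [[0.276, -0.961, -0.0], [-0.961, -0.276, -0.0], [0.0, 0.0, -1.0]]
ft_force: [0.1, -0.1, 0.3]
finger_gap: 0.0854
grip_force: 0.0
```

```bash
cat >> h.py <<'E'
def go(x,y,z,yaw):
    "print turn (units of 6deg about tool z) then shift in post-turn tool axes, cm; prefers the nearer half turn"
    s=arm.read_state();R=np.array(s['tcp_rot']);p=np.array(s['eef_pos'])
    y0=np.degrees(np.arctan2(R[1,0],R[0,0])); d=(yaw-y0+90)%180-90
    v=np.radians(y0+d); dx=np.array([x,y,z])-p
    print('t',round(s['t'],2),'pos',p.round(4),'yaw',round(y0,1),'gap',round(s['finger_gap'],4),'ft',np.round(s['ft_force'],1),
      '| TURN z',round(-d/6,2),'SHIFT',(100*np.array([dx@[np.cos(v),np.sin(v),0],dx@[np.sin(v),-np.cos(v),0],-dx[2]])).round(2))
    Z=R[:,2]; t=R.T@np.cross(Z,[0,0,-1]); print(' tilt fix units',np.degrees(t).round(2)/6)
E
python3 - <<'E'
from h import *
go(.387,.277,.17,-75)
im=snap('wrist','w1.png')
p=proj(im,[.387,.277,.04]);print(p)
E
```

```text
t 1.95 pos [0.3912 0.2731 0.1709] yaw -74.0 gap 0.0854 ft [ 0.1 -0.1  0.3] | TURN z 0.17 SHIFT [-0.49  0.31  0.09]
 tilt fix units [ 0.00166667 -0.          0.        ]
[[284.37889276 205.83352785]]
```

View pics/w1.png

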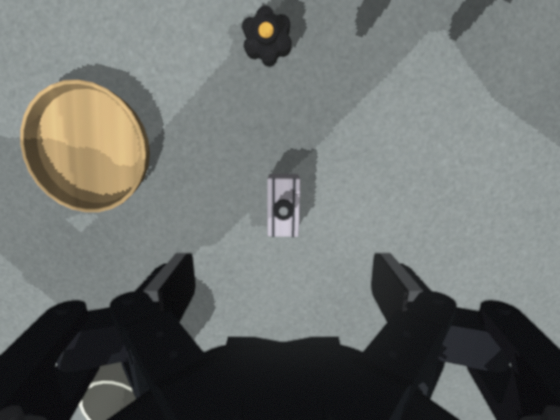

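The wrist view shows the left stop at (283,207), aligned with the tool, and a knob at (267,35). I'll measure both, then descend.

```bash
cat >> h.py <<'E'
def stop(im,near,z=.03,r=60):
    f=im['frame'].astype(int); m=((f.min(2)>150)).astype(np.uint8)
    k=np.zeros_like(m);cv2.circle(k,(int(near[0]),int(near[1])),r,1,-1);m&=k
    m=cv2.morphologyEx(m,cv2.MORPH_CLOSE,np.ones((11,11)))
    c=max(cv2.findContours(m,0,2)[0],key=cv2.contourArea); w=(cast(im,c[:,0],z)[:,:2]*1000).astype(np.float32)
    print('px',cv2.minAreaRect(c)); return cv2.minAreaRect(w)
def knob(im,near,r=45,z=.034):
    f=im['frame']; h=cv2.cvtColor(f,cv2.COLOR_RGB2HSV); k=np.zeros(h.shape[:2],np.uint8);cv2.circle(k,(int(near[0]),int(near[1])),r,1,-1)
    b=((h[...,0]>10)&(h[...,0]<30)&(h[...,1]>120)&(h[...,2]>120)).astype(np.uint8)&k
    M=cv2.moments(b,True);c=cast(im,(M['m10']/M['m00'],M['m01']/M['m00']),z)[0]
    d=((h[...,2]<45)|(b>0)).astype(np.uint8)&k
    cn=max(cv2.findContours(d,0,1)[0],key=cv2.contourArea); w=cast(im,cn[:,0],.024)[:,:2]
    cc=cv2.minEnclosingCircle((w*1000).astype(np.float32)); q=w-c[:2]
    rr=np.hypot(*q.T);a=np.arctan2(q[:,1],q[:,0]); ph=np.degrees(np.angle(((rr-rr.mean())*np.exp(6j*a)).sum()))/6
    return 'axis',c.round(4),'circ',np.round(cc[0],1),round(cc[1],1),'lobe phase',round(ph,1)
E
python3 - <<'E'
from h import *
im=load('w1.png')
print(stop(im,(283,207)), cast(im,(283,209),.04)); print(cast(im,[(268,177),(299,177),(299,237),(268,237)],.03).round(4))
print(knob(im,(267,35)))
r=stop(im,(283,207)); go(r[0][0]/1e3,r[0][1]/1e3,.002,-74)
E
```

```text
px ((292.102783203125, 218.84732055664062), (101.34687042236328, 79.16873168945312), 1.0416266918182373)
((375.41961669921875, 291.8500671386719), (101.33114624023438, 82.54914855957031), 15.028787612915039) [[0.38739644 0.28035348 0.04      ]]
[[0.4093 0.2564 0.03  ]
 [0.3807 0.2481 0.03  ]
 [0.3629 0.3067 0.03  ]
 [0.3931 0.3154 0.03  ]]
('axis', array([0.4452, 0.1337, 0.034 ]), 'circ', array([442.8, 135.5]), 23.7, 'lobe phase', np.float64(-12.7))
px ((292.102783203125, 218.84732055664062), (101.34687042236328, 79.16873168945312), 1.0416266918182373)
t 2.0 pos [0.392  0.2702 0.1701] yaw -74.1 gap 0.0853 ft [ 1.6 -1.8 -0. ] | TURN z -0.01 SHIFT [-2.54  1.   16.81]
 tilt fix units [ 0.01333333 -0.015       0.        ]
```

```bash
python3 - <<'E'
from h import *
go(.387,.281,.002,-74)
E
```

```text
t 2.0 pos [0.392  0.2702 0.1701] yaw -74.1 gap 0.0853 ft [ 1.6 -1.8 -0. ] | TURN z -0.01 SHIFT [-1.17  0.19 16.81]
 tilt fix units [ 0.01333333 -0.015       0.        ]
```

>>> arm_command(
  increments=[
    [[-0.4,0.05,1.5],[0,0,0]],
    [[-0.4,0.05,1.5],[0,0,0]],
    [[-0.4,0.1,1.5],[0,0,0]],
    [[0,0,1.5],[0,0,0]],
    [[0,0,1.5],[0,0,0]],
    [[0,0,1.5],[0,0,0]],
    [[0,0,1.5],[0,0,0]],
    [[0,0,1.5],[0,0,0]],
    [[0,0,0],[0,0,0]],
    [[0,0,0],[0,0,0]],
  ],
)

```text
t: 3.0
eef_pos: [0.3859, 0.2851, 0.0513]
tcp_rot: [[0.276, -0.961, 0.0], [-0.961, -0.276, -0.001], [0.001, -0.0, -1.0]]
ft_force: [0.6, -0.6, 0.6]
finger_gap: 0.0855
grip_force: 0.0
```

```bash
python3 - <<'E'
from h import *
go(.387,.281,.002,-74)
E
```

```text
t 3.0 pos [0.3859 0.2851 0.0513] yaw -74.0 gap 0.0855 ft [ 0.6 -0.6  0.6] | TURN z 0.0 SHIFT [0.43 0.01 4.93]
 tilt fix units [-0.         -0.00666667  0.        ]
```

>>> arm_command(
  increments=[
    [[0.2,0,1.0],[0,0,0]],
    [[0.2,0,1.0],[0,0,0]],
    [[0,0,1.0],[0,0,0]],
    [[0,0,1.0],[0,0,0]],
    [[0,0,0.9],[0,0,0]],
    [[0,0,0],[0,0,0]],
    [[0,0,0],[0,0,0]],
  ],
)

```text
t: 3.7
eef_pos: [0.3869, 0.2813, 0.0022]
tcp_rot: [[0.276, -0.961, -0.0], [-0.961, -0.276, -0.001], [0.001, 0.0, -1.0]]
ft_force: [0.1, 0.2, 0.9]
finger_gap: 0.0854
grip_force: 0.0
```

>>> arm_command(
  increments=[
    [[0,0,0],[0,0,0]],
    [[0,0,0],[0,0,0]],
    [[0,0,0],[0,0,0]],
    [[0,0,0],[0,0,0]],
    [[0,0,0],[0,0,0]],
    [[0,0,0],[0,0,0]],
    [[0,0,0],[0,0,0]],
    [[0,0,0],[0,0,0]],
  ],
  fingers=1,
  force=40,
)

```text
t: 4.5
eef_pos: [0.3872, 0.2818, 0.0028]
tcp_rot: [[0.276, -0.961, 0.001], [-0.961, -0.276, 0.001], [-0.0, -0.001, -1.0]]
ft_force: [0.1, 0.8, 4.1]
finger_gap: 0.0311
grip_force: 41.3
```

>>> arm_command(
  increments=[
    [[0,0,-1.0],[0,0,0]],
    [[0,0,-2.0],[0,0,0]],
    [[0,0,-2.0],[0,0,0.5]],
    [[0,0,-2.0],[0,0,0.5]],
    [[0,0,-1.0],[0,0,0.5]],
    [[0,0,-1.0],[0,0,0.45]],
  ],
)

```text
t: 5.1
eef_pos: [0.3865, 0.281, 0.0927]
tcp_rot: [[0.073, -0.997, -0.001], [-0.997, -0.073, -0.001], [0.001, 0.001, -1.0]]
ft_force: [-0.3, -0.3, -2.3]
finger_gap: 0.031
grip_force: 40.7
```

>>> arm_command(
  increments=[
    [[1.5,-0.5,0],[0,0,0]],
    [[2.5,-0.8,0],[0,0,0]],
    [[2.5,-0.8,0],[0,0,0]],
    [[2.5,-0.8,0],[0,0,0]],
    [[2.5,-0.8,0],[0,0,0]],
    [[2.5,-0.8,0],[0,0,0]],
    [[2.5,-0.8,0],[0,0,0]],
    [[2.5,-0.8,0],[0,0,0]],
    [[2.5,-0.8,0],[0,0,0]],
    [[2.5,-0.8,0],[0,0,0]],
  ],
)

```text
t: 6.1
eef_pos: [0.4811, 0.0459, 0.0915]
tcp_rot: [[0.075, -0.997, -0.002], [-0.997, -0.075, -0.0], [0.0, 0.002, -1.0]]
ft_force: [0.1, 0.2, -2.0]
finger_gap: 0.0313
grip_force: 40.7
```

>>> arm_command(
  increments=[
    [[2.5,-0.8,0],[0,0,0]],
    [[2.5,-0.8,0],[0,0,0]],
    [[2.5,-0.8,0],[0,0,0]],
    [[2.5,-0.8,0],[0,0,0]],
    [[2.5,-0.8,0],[0,0,0]],
    [[2.5,-0.8,0],[0,0,0]],
    [[2.5,-0.8,0],[0,0,0]],
    [[2.5,-0.8,0],[0,0,0]],
    [[2.0,-0.6,0],[0,0,0]],
    [[1.5,-0.5,0],[0,0,0]],
  ],
)

```text
t: 7.1
eef_pos: [0.5732, -0.1826, 0.0912]
tcp_rot: [[0.074, -0.997, -0.003], [-0.997, -0.074, 0.0], [-0.0, 0.002, -1.0]]
ft_force: [-0.0, 0.5, -1.6]
finger_gap: 0.0316
grip_force: 40.7
```

```bash
python3 - <<'E'
from h import *
im=snap('wrist','w2.png')
go(.585,-.209,.0075,-85.7)
E
```

```text
t 7.15 pos [ 0.5737 -0.184   0.0912] yaw -85.8 gap 0.0316 ft [-1.4  0.8 -1.2] | TURN z -0.01 SHIFT [ 2.58 -0.94  8.37]
 tilt fix units [ 0.02166667 -0.00333333 -0.        ]
```

View pics/w2.png

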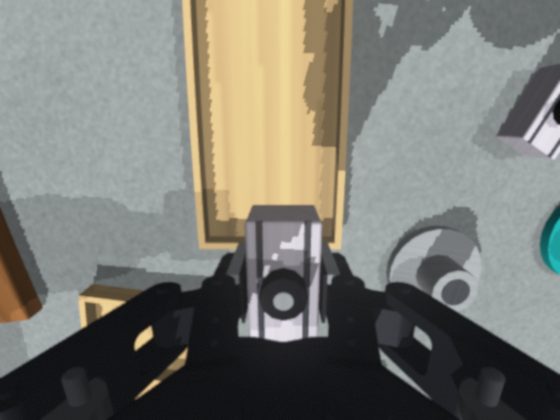

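The wrist view shows the stop held squarely. The near tray end has outer corners at (200,248) and (341,248), so I'll check the tray pose from those.

```bash
python3 - <<'E'
from h import *
im=load('w2.png')
q=cast(im,[(200,248),(341,248),(183,0),(352,0)],.02);print(q.round(4))
m=(q[0]+q[1])/2; n=(q[2]+q[3])/2; d=(n-m)/np.linalg.norm(n-m); print('yaw',np.degrees(np.arctan2(d[1],d[0])),'centre',m+d*.095, 'slot1',m+d*.053,'slot2',m+d*.137)
E
```

```text
[[ 0.634  -0.1552  0.02  ]
 [ 0.5252 -0.1633  0.02  ]
 [ 0.647  -0.3255  0.02  ]
 [ 0.5385 -0.3333  0.02  ]]
yaw -85.58034104328307 centre [ 0.58690284 -0.25394758  0.02      ] slot1 [ 0.58366627 -0.21207247  0.02      ] slot2 [ 0.5901394  -0.29582269  0.02      ]
```

>>> arm_command(
  increments=[
    [[0.9,-0.3,0],[0,0,0]],
    [[0.9,-0.3,0],[0,0,0]],
    [[0.9,-0.3,1.0],[0,0,0]],
    [[0,0,1.5],[0,0,0]],
    [[0,0,1.5],[0,0,0]],
    [[0,0,1.0],[0,0,0]],
    [[0,0,0],[0,0,0]],
    [[0,0,0],[0,0,0]],
  ],
)

```text
t: 7.95
eef_pos: [0.585, -0.2069, 0.0422]
tcp_rot: [[0.076, -0.997, -0.0], [-0.997, -0.076, -0.0], [0.0, 0.0, -1.0]]
ft_force: [-0.1, -0.3, -0.5]
finger_gap: 0.0313
grip_force: 40.7
```

```bash
python3 - <<'E'
from h import *
go(.584,-.211,.0083,-85.6)
E
```

```text
t 7.95 pos [ 0.585  -0.2069  0.0422] yaw -85.7 gap 0.0313 ft [-0.1 -0.3 -0.5] | TURN z -0.01 SHIFT [0.4  0.13 3.39]
 tilt fix units [ 0.005      -0.00333333  0.        ]
```

>>> arm_command(
  increments=[
    [[0.3,0.1,0],[0,0,0]],
    [[0.1,0,1.0],[0,0,0]],
    [[0,0,1.0],[0,0,0]],
    [[0,0,0.7],[0,0,0]],
    [[0,0,0.4],[0,0,0]],
    [[0,0,0.3],[0,0,0]],
    [[0,0,0],[0,0,0]],
    [[0,0,0],[0,0,0]],
  ],
)

```text
t: 8.75
eef_pos: [0.5846, -0.2112, 0.0086]
tcp_rot: [[0.075, -0.997, 0.0], [-0.997, -0.075, -0.0], [0.0, -0.0, -1.0]]
ft_force: [0.3, -0.7, -2.0]
finger_gap: 0.0317
grip_force: 40.7
```

>>> arm_command(
  increments=[
    [[0,0,0],[0,0,0]],
    [[0,0,0],[0,0,0]],
    [[0,0,0],[0,0,0]],
    [[0,0,0],[0,0,0]],
    [[0,0,0],[0,0,0]],
  ],
  fingers=0.4,
)

```text
t: 9.25
eef_pos: [0.5844, -0.2112, 0.0085]
tcp_rot: [[0.075, -0.997, 0.0], [-0.997, -0.075, -0.0], [0.0, -0.0, -1.0]]
ft_force: [-1.1, -0.3, -0.1]
finger_gap: 0.0515
grip_force: 0.0
```

>>> arm_command(
  increments=[
    [[0,0,-1.5],[0,0,0]],
    [[0,0,-2.5],[0,0,0]],
    [[0,0,-2.5],[0,0,0]],
    [[0,0,-2.5],[0,0,0.9]],
    [[0,0,-2.5],[0,0,0.9]],
    [[0,0,-2.5],[0,0,0.9]],
    [[0,0,-2.0],[0,0,1.0]],
  ],
  fingers=0.4,
)

```text
t: 9.95
eef_pos: [0.5846, -0.2114, 0.1717]
tcp_rot: [[-0.311, -0.95, 0.003], [-0.95, 0.311, -0.001], [0.0, -0.003, -1.0]]
ft_force: [0.5, -0.4, 0.3]
finger_gap: 0.0514
grip_force: 0.0
```

>>> arm_command(
  increments=[
    [[1.5,2.1,0],[0,0,0]],
    [[1.5,2.1,0],[0,0,0]],
    [[1.5,2.1,0],[0,0,0]],
    [[1.5,2.1,0],[0,0,0]],
    [[1.5,2.1,0],[0,0,0]],
    [[1.5,2.1,0],[0,0,0]],
    [[1.5,2.1,0],[0,0,0]],
    [[1.5,2.1,0],[0,0,0]],
    [[0,0,0],[0,0,0]],
    [[0,0,0],[0,0,0]],
  ],
  fingers=0,
)

```text
t: 10.95
eef_pos: [0.3876, -0.274, 0.1698]
tcp_rot: [[-0.308, -0.951, 0.002], [-0.951, 0.308, -0.001], [0.0, -0.002, -1.0]]
ft_force: [0.6, 0.2, -0.0]
finger_gap: 0.0852
grip_force: 0.0
```

```bash
python3 - <<'E'
from h import *
im=snap('wrist','w3.png')
go(.386,-.275,.003,-108)
E
```

```text
t 11.0 pos [ 0.3879 -0.2737  0.1693] yaw -107.9 gap 0.0854 ft [-0.3 -0.8 -0.2] | TURN z 0.02 SHIFT [ 0.18  0.15 16.63]
 tilt fix units [-0.015  0.     0.   ]
```

View pics/w3.png

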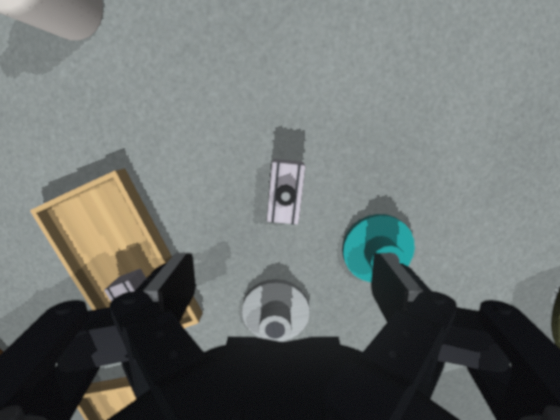

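The wrist view shows the right stop with its screw at (286,196), tilted about 5° clockwise. The first stop lies in the tray near (120,290).

```bash
python3 - <<'E'
from h import *
im=load('w3.png')
q=cast(im,[(273,162),(305,162.5),(299,224),(267,222.5)],.03);print(q.round(4),q.mean(0),cast(im,(286,197),.04))
d=q[0]+q[1]-q[2]-q[3];yaw=np.degrees(np.arctan2(d[1],d[0]));print(yaw)
c=q.mean(0);go(c[0],c[1],.003,yaw)
f=cast(im,(275,328),.04);print(f)
E
```

```text
[[ 0.3848 -0.3111  0.03  ]
 [ 0.3562 -0.3014  0.03  ]
 [ 0.3795 -0.2448  0.03  ]
 [ 0.4094 -0.2561  0.03  ]] [ 0.38246419 -0.27834329  0.03      ] [[ 0.38282662 -0.27726092  0.04      ]]
-113.24089134620307
t 11.0 pos [ 0.3879 -0.2737  0.1693] yaw -107.9 gap 0.0854 ft [-0.3 -0.8 -0.2] | TURN z 0.89 SHIFT [ 0.64  0.32 16.63]
 tilt fix units [-0.015  0.     0.   ]
[[ 0.43789539 -0.14376574  0.04      ]]
```

>>> arm_command(
  increments=[
    [[0,0,0],[0,0,0.9]],
    [[0.3,0.15,1.0],[0,0,0]],
    [[0.3,0.15,2.0],[0,0,0]],
    [[0,0,2.0],[0,0,0]],
    [[0,0,2.0],[0,0,0]],
    [[0,0,2.0],[0,0,0]],
    [[0,0,2.0],[0,0,0]],
    [[0,0,1.0],[0,0,0]],
    [[0,0,0],[0,0,0]],
    [[0,0,0],[0,0,0]],
  ],
)

```text
t: 12.0
eef_pos: [0.3828, -0.2783, 0.0489]
tcp_rot: [[-0.395, -0.919, 0.0], [-0.919, 0.395, -0.001], [0.001, -0.0, -1.0]]
ft_force: [-0.4, -0.3, 0.6]
finger_gap: 0.0853
grip_force: 0.0
```

```bash
python3 - <<'E'
from h import *
go(.3825,-.278,.003,-113.3)
E
```

```text
t 12.0 pos [ 0.3828 -0.2783  0.0489] yaw -113.2 gap 0.0853 ft [-0.4 -0.3  0.6] | TURN z 0.01 SHIFT [-0.01  0.04  4.59]
 tilt fix units [-0.005 -0.005  0.   ]
```

>>> arm_command(
  increments=[
    [[0,0,1.0],[0,0,0]],
    [[0,0,1.5],[0,0,0]],
    [[0,0,1.2],[0,0,0]],
    [[0,0,0.8],[0,0,0]],
    [[0,0,0],[0,0,0]],
    [[0,0,0],[0,0,0]],
  ],
)

```text
t: 12.6
eef_pos: [0.3826, -0.2782, 0.0037]
tcp_rot: [[-0.395, -0.919, 0.0], [-0.919, 0.395, -0.001], [0.0, -0.0, -1.0]]
ft_force: [-0.5, 0.4, -0.4]
finger_gap: 0.0854
grip_force: 0.0
```

>>> arm_command(
  increments=[
    [[0,0,0],[0,0,0]],
    [[0,0,0],[0,0,0]],
    [[0,0,0],[0,0,0]],
    [[0,0,0],[0,0,0]],
    [[0,0,0],[0,0,0]],
    [[0,0,0],[0,0,0]],
    [[0,0,0],[0,0,0]],
    [[0,0,0],[0,0,0]],
  ],
  fingers=1,
  force=40,
)

```text
t: 13.4
eef_pos: [0.3828, -0.2782, 0.0038]
tcp_rot: [[-0.395, -0.919, 0.001], [-0.919, 0.395, -0.001], [0.0, -0.001, -1.0]]
ft_force: [0.4, 0.2, 4.0]
finger_gap: 0.0315
grip_force: 41.2
```

>>> arm_command(
  increments=[
    [[0,0,-1.0],[0,0,0]],
    [[0,0,-2.0],[0,0,0]],
    [[0,0,-2.0],[0,0,-0.6]],
    [[0,0,-2.0],[0,0,-1]],
    [[0,0,-2.0],[0,0,-1]],
    [[0,0,0],[0,0,-1]],
    [[0,0,0],[0,0,-1]],
  ],
)

```text
t: 14.1
eef_pos: [0.3823, -0.2779, 0.0939]
tcp_rot: [[0.079, -0.997, 0.0], [-0.997, -0.079, 0.0], [-0.0, -0.0, -1.0]]
ft_force: [-0.9, -0.3, -1.4]
finger_gap: 0.0313
grip_force: 40.7
```

>>> arm_command(
  increments=[
    [[0.4,-2.3,0],[0,0,0]],
    [[0.4,-2.3,0],[0,0,0]],
    [[0.4,-2.3,0],[0,0,0]],
    [[0.4,-2.3,0],[0,0,0]],
    [[0.4,-2.3,0],[0,0,0]],
    [[0.4,-2.3,0],[0,0,0]],
    [[0.3,-2.3,0],[0,0,0]],
    [[0.3,-2.3,0],[0,0,0]],
    [[0.3,-2.2,0],[0,0,0]],
    [[0,0,0],[0,0,0]],
  ],
)

```text
t: 15.1
eef_pos: [0.5913, -0.2951, 0.0917]
tcp_rot: [[0.075, -0.997, -0.003], [-0.997, -0.075, 0.001], [-0.001, 0.003, -1.0]]
ft_force: [-0.9, -0.1, -2.5]
finger_gap: 0.0314
grip_force: 40.6
```

```bash
python3 - <<'E'
from h import *
go(.590,-.2955,.0085,-85.6)
E
```

```text
t 15.1 pos [ 0.5913 -0.2951  0.0917] yaw -85.7 gap 0.0314 ft [-0.9 -0.1 -2.5] | TURN z -0.01 SHIFT [0.03 0.13 8.32]
 tilt fix units [0.025      0.00833333 0.        ]
```

>>> arm_command(
  increments=[
    [[0,0.1,1.5],[0,0,0]],
    [[0,0,1.5],[0,0,0]],
    [[0,0,1.5],[0,0,0]],
    [[0,0,1.3],[0,0,0]],
    [[0,0,1.0],[0,0,0]],
    [[0,0,0.7],[0,0,0]],
    [[0,0,0.5],[0,0,0]],
    [[0,0,0.2],[0,0,0]],
    [[0,0,0],[0,0,0]],
    [[0,0,0],[0,0,0]],
  ],
)

```text
t: 16.1
eef_pos: [0.5897, -0.2957, 0.012]
tcp_rot: [[0.075, -0.997, 0.001], [-0.997, -0.075, -0.0], [0.001, -0.001, -1.0]]
ft_force: [-0.0, 0.5, -1.2]
finger_gap: 0.0313
grip_force: 40.7
```

```bash
python3 - <<'E'
from h import *
go(.590,-.2955,.009,-85.6)
E
```

```text
t 16.1 pos [ 0.5897 -0.2957  0.012 ] yaw -85.7 gap 0.0313 ft [-0.   0.5 -1.2] | TURN z -0.02 SHIFT [-0.02 -0.03  0.3 ]
 tilt fix units [-0.00833333 -0.005       0.        ]
```

>>> arm_command(
  increments=[
    [[0,0,0.2],[0,0,0]],
    [[0,0,0.1],[0,0,0]],
    [[0,0,0],[0,0,0]],
    [[0,0,0],[0,0,0]],
  ],
)

```text
t: 16.5
eef_pos: [0.5897, -0.2957, 0.0089]
tcp_rot: [[0.075, -0.997, 0.001], [-0.997, -0.075, -0.0], [0.0, -0.001, -1.0]]
ft_force: [-0.0, -0.0, 2.0]
finger_gap: 0.0308
grip_force: 40.9
```

>>> arm_command(
  increments=[
    [[0,0,0],[0,0,0]],
    [[0,0,0],[0,0,0]],
    [[0,0,0],[0,0,0]],
    [[0,0,0],[0,0,0]],
    [[0,0,0],[0,0,0]],
  ],
  fingers=0.4,
)

```text
t: 17.0
eef_pos: [0.5893, -0.2956, 0.0083]
tcp_rot: [[0.075, -0.997, -0.0], [-0.997, -0.075, -0.0], [0.0, 0.0, -1.0]]
ft_force: [-0.4, -0.1, 0.1]
finger_gap: 0.051
grip_force: 0.0
```

>>> arm_command(
  increments=[
    [[0,0,-1.0],[0,0,0]],
    [[0,0,-2.5],[0,0,0]],
    [[0,0,-2.5],[0,0,0]],
    [[0,0,-2.5],[0,0,0]],
    [[0,0,-2.5],[0,0,0]],
    [[0,0,-2.5],[0,0,0]],
    [[0,0,-2.5],[0,0,0]],
  ],
)

```text
t: 17.7
eef_pos: [0.5893, -0.2957, 0.1705]
tcp_rot: [[0.075, -0.997, 0.001], [-0.997, -0.075, -0.001], [0.001, -0.001, -1.0]]
ft_force: [0.4, 0.0, -0.1]
finger_gap: 0.0516
grip_force: 0.0
```

>>> arm_command(
  increments=[
    [[-3.4,1.0,0],[0,0,0]],
    [[-3.4,1.0,0],[0,0,0]],
    [[-3.4,1.0,0],[0,0,0]],
    [[-3.4,1.0,0],[0,0,0]],
    [[-3.4,1.0,0],[0,0,0]],
    [[-3.4,1.0,0],[0,0,0]],
    [[-3.4,1.0,0],[0,0,0]],
    [[-3.4,1.0,0],[0,0,0]],
    [[-3.2,0.7,0],[0,0,0]],
    [[0,0,0],[0,0,0]],
  ],
  fingers=0,
)

```text
t: 18.7
eef_pos: [0.4793, 0.0037, 0.1697]
tcp_rot: [[0.079, -0.997, 0.002], [-0.997, -0.079, 0.001], [-0.001, -0.002, -1.0]]
ft_force: [-0.3, -0.6, -0.8]
finger_gap: 0.0852
grip_force: 0.0
```

>>> arm_command(
  increments=[
    [[0,0,0],[0,0,0]],
    [[0,0,0],[0,0,0]],
  ],
)

```text
t: 18.9
eef_pos: [0.48, 0.0005, 0.1688]
tcp_rot: [[0.075, -0.997, 0.001], [-0.997, -0.075, -0.0], [0.0, -0.001, -1.0]]
ft_force: [-0.5, -0.2, -0.5]
finger_gap: 0.0855
grip_force: 0.0
```

```bash
python3 - <<'E'
from h import *
im=snap('wrist','w4.png')
go(.48,.001,.003,-90)
E
```

```text
t 18.95 pos [4.800e-01 3.000e-04 1.686e-01] yaw -85.8 gap 0.0853 ft [ 0.2 -0.3 -0.6] | TURN z 0.71 SHIFT [-0.07  0.   16.56]
 tilt fix units [-0.00166667 -0.00166667 -0.        ]
```

View pics/w4.png

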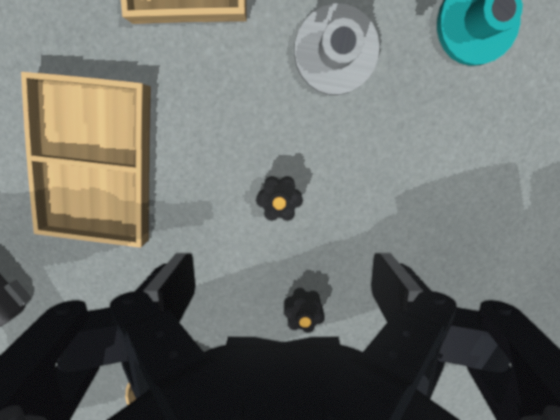

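Knob R is at (279,203) with a lobe along the image horizontal. The knob tray's outer corners are at (23,73), (150,85), (141,246) and (36,234), and the flange boss is at (343,40).

```bash
python3 - <<'E'
from h import *
im=load('w4.png')
print(knob(im,(280,198),r=28)); print(knob(im,(304,312),r=26))
q=cast(im,[(23,73),(150,85),(141,246),(36,234)],.02);print(q.round(4),q.mean(0))
print('flange',cast(im,(343,40),.04))
p=cv2.resize(im['frame'][165:235,245:315,::-1],None,fx=6,fy=6,interpolation=cv2.INTER_CUBIC);cv2.imwrite('pics/k.png',p)
E
```

```text
('axis', array([0.4824, 0.0035, 0.034 ]), 'circ', array([479.7,  -9.7]), 17.0, 'lobe phase', np.float64(4.4))
('axis', array([0.445 , 0.1339, 0.034 ]), 'circ', array([444.6, 125.2]), 27.6, 'lobe phase', np.float64(6.9))
[[ 0.7353 -0.1025  0.02  ]
 [ 0.6099 -0.0968  0.02  ]
 [ 0.6253  0.0651  0.02  ]
 [ 0.7425  0.0612  0.02  ]] [ 0.67824197 -0.01826182  0.02      ]
flange [[ 0.43914741 -0.14184376  0.04      ]]
```

View pics/k.png

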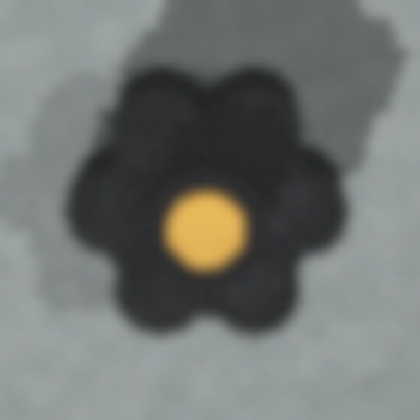

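>>> arm_command(
  increments=[
    [[0,0,0],[0,0,1]],
    [[0,0,0],[0,0,1]],
    [[0,0,0],[0,0,1]],
    [[0,0,0],[0,0,1]],
    [[0,0,0],[0,0,1]],
    [[-0.4,-0.1,2.0],[0,0,0]],
    [[0,0,2.5],[0,0,0]],
    [[0,0,2.5],[0,0,0]],
    [[0,0,2.5],[0,0,0]],
    [[0,0,2.0],[0,0,0]],
  ],
)

```text
t: 19.95
eef_pos: [0.4821, 0.003, 0.0516]
tcp_rot: [[-0.435, -0.9, -0.002], [-0.9, 0.435, -0.001], [0.001, 0.001, -1.0]]
ft_force: [-0.0, -0.3, 0.3]
finger_gap: 0.0852
grip_force: 0.0
```

>>> arm_command(
  increments=[
    [[0,0,1.0],[0,0,0]],
    [[0,0,0],[0,0,0]],
    [[0,0,0],[0,0,0]],
  ],
)

```text
t: 20.25
eef_pos: [0.4831, 0.0038, 0.0443]
tcp_rot: [[-0.434, -0.901, 0.001], [-0.901, 0.434, -0.0], [-0.0, -0.001, -1.0]]
ft_force: [0.2, -0.8, 0.3]
finger_gap: 0.0855
grip_force: 0.0
```

```bash
python3 - <<'E'
from h import *
go(.4824,.0035,.0035,-115.6)
E
```

```text
t 20.25 pos [0.4831 0.0038 0.0443] yaw -115.7 gap 0.0855 ft [ 0.2 -0.8  0.3] | TURN z -0.02 SHIFT [0.06 0.05 4.08]
 tilt fix units [-0.01        0.00166667 -0.        ]
```

>>> arm_command(
  increments=[
    [[0,0,1.5],[0,0,0]],
    [[0,0,1.2],[0,0,0]],
    [[0,0,0.8],[0,0,0]],
    [[0,0,0.5],[0,0,0]],
    [[0,0,0],[0,0,0]],
    [[0,0,0],[0,0,0]],
  ],
)

```text
t: 20.85
eef_pos: [0.4827, 0.0042, 0.0037]
tcp_rot: [[-0.434, -0.901, 0.001], [-0.901, 0.434, -0.0], [0.0, -0.001, -1.0]]
ft_force: [-0.2, -0.2, 0.3]
finger_gap: 0.0851
grip_force: 0.0
```

>>> arm_command(
  increments=[
    [[0,0,0],[0,0,0]],
    [[0,0,0],[0,0,0]],
    [[0,0,0],[0,0,0]],
    [[0,0,0],[0,0,0]],
    [[0,0,0],[0,0,0]],
    [[0,0,0],[0,0,0]],
    [[0,0,0],[0,0,0]],
  ],
  fingers=1,
  force=40,
)

```text
t: 21.55
eef_pos: [0.4829, 0.0043, 0.0039]
tcp_rot: [[-0.433, -0.901, 0.001], [-0.901, 0.433, -0.0], [-0.0, -0.001, -1.0]]
ft_force: [-0.8, 1.6, 5.1]
finger_gap: 0.0427
grip_force: 41.0
```

>>> arm_command(
  increments=[
    [[0,0,-1.0],[0,0,0]],
    [[0,0,-2.0],[0,0,0]],
    [[0,0,-2.0],[0,0,-0.9]],
    [[0,0,-2.0],[0,0,-0.9]],
    [[0,0,-1.0],[0,0,-1]],
    [[0,0,0],[0,0,-1]],
  ],
)

```text
t: 22.15
eef_pos: [0.4831, 0.0043, 0.0853]
tcp_rot: [[-0.046, -0.999, 0.002], [-0.999, 0.046, 0.001], [-0.001, -0.002, -1.0]]
ft_force: [-0.6, -0.2, -0.4]
finger_gap: 0.0419
grip_force: 40.8
```

>>> arm_command(
  increments=[
    [[0.6,-2.2,0],[0,0,0]],
    [[0.6,-2.2,0],[0,0,0]],
    [[0.6,-2.2,0],[0,0,0]],
    [[0.6,-2.2,0],[0,0,0]],
    [[0.6,-2.2,0],[0,0,0]],
    [[0.6,-2.2,0],[0,0,0]],
    [[0.6,-2.2,0],[0,0,0]],
    [[0.5,-2.2,0],[0,0,0]],
    [[0.5,-2.2,0],[0,0,0]],
    [[0,0,0],[0,0,0]],
  ],
)

```text
t: 23.15
eef_pos: [0.6784, -0.0586, 0.0817]
tcp_rot: [[-0.052, -0.999, -0.002], [-0.999, 0.052, -0.001], [0.001, 0.002, -1.0]]
ft_force: [-0.9, -0.3, -1.3]
finger_gap: 0.0423
grip_force: 40.9
```

```bash
python3 - <<'E'
from h import *
im=snap('wrist','w5.png')
go(.679,-.058,.009,-92.8)
E
```

```text
t 23.2 pos [ 0.6776 -0.0582  0.0819] yaw -93.0 gap 0.0422 ft [-0.8 -0.2 -0.8] | TURN z -0.03 SHIFT [-0.03 -0.14  7.29]
 tilt fix units [ 0.02333333 -0.00333333  0.        ]
```

View pics/w5.png

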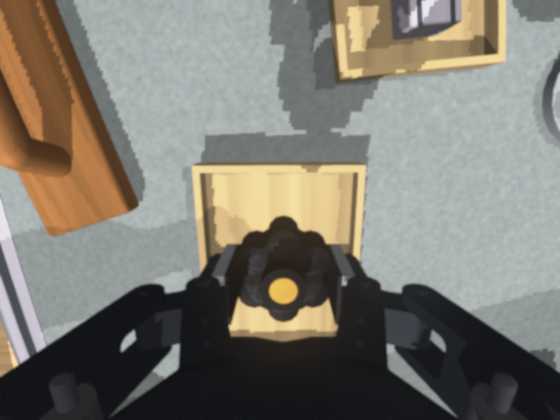

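The knob is held hub up at (284,290), and the far outer corners of the tray are at (193,165) and (366,165). I'll check the tray position from those.

```bash
python3 - <<'E'
from h import *
im=load('w5.png')
q=cast(im,[(193,165),(366,165)],.02);print(q.round(4)); d=(q[1]-q[0]);d/=np.linalg.norm(d);n=np.array([d[1],-d[0],0]); m=q.mean(0)
if n[1]<0:n=-n
print(np.degrees(np.arctan2(-d[1],-d[0])),'bay-',m+n*.0425,'bay+',m+n*.1225)
E
```

```text
[[ 0.7366 -0.1042  0.02  ]
 [ 0.6178 -0.0981  0.02  ]]
-2.965818698168597 bay- [ 0.67939302 -0.05869124  0.02      ] bay+ [0.68353224 0.02120161 0.02      ]
```

>>> arm_command(
  increments=[
    [[0,-0.2,1.5],[0,0,0]],
    [[0,0,1.5],[0,0,0]],
    [[0,0,1.5],[0,0,0]],
    [[0,0,1.2],[0,0,0]],
    [[0,0,0.8],[0,0,0]],
    [[0,0,0.5],[0,0,0]],
    [[0,0,0.2],[0,0,0]],
    [[0,0,0],[0,0,0]],
    [[0,0,0],[0,0,0]],
  ],
)

```text
t: 24.1
eef_pos: [0.68, -0.0579, 0.0121]
tcp_rot: [[-0.051, -0.999, 0.001], [-0.999, 0.051, -0.0], [0.0, -0.001, -1.0]]
ft_force: [-0.0, 1.0, -0.7]
finger_gap: 0.0424
grip_force: 40.9
```

```bash
python3 - <<'E'
from h import *
go(.6795,-.0587,.009,-92.8)
E
```

```text
t 24.1 pos [ 0.68   -0.0579  0.0121] yaw -92.9 gap 0.0424 ft [-0.   1.  -0.7] | TURN z -0.02 SHIFT [0.09 0.05 0.31]
 tilt fix units [-0.01 -0.   -0.  ]
```

>>> arm_command(
  increments=[
    [[0,0,0.2],[0,0,0]],
    [[0,0,0.1],[0,0,0]],
    [[0,0,0],[0,0,0]],
    [[0,0,0],[0,0,0]],
  ],
)

```text
t: 24.5
eef_pos: [0.6799, -0.0578, 0.0089]
tcp_rot: [[-0.05, -0.999, 0.001], [-0.999, 0.05, -0.0], [0.0, -0.001, -1.0]]
ft_force: [-0.8, 0.3, 2.7]
finger_gap: 0.0427
grip_force: 41.2
```

>>> arm_command(
  increments=[
    [[0,0,0],[0,0,0]],
    [[0,0,0],[0,0,0]],
    [[0,0,0],[0,0,0]],
    [[0,0,0],[0,0,0]],
    [[0,0,0],[0,0,0]],
  ],
  fingers=0.3,
)

```text
t: 25.0
eef_pos: [0.6795, -0.0579, 0.0082]
tcp_rot: [[-0.051, -0.999, -0.0], [-0.999, 0.051, -0.0], [0.0, 0.0, -1.0]]
ft_force: [0.0, -0.3, -0.4]
finger_gap: 0.0596
grip_force: 0.0
```

>>> arm_command(
  increments=[
    [[0,0,-1.0],[0,0,0]],
    [[0,0,-2.5],[0,0,0]],
    [[0,0,-2.5],[0,0,0]],
    [[0,0,-2.5],[0,0,0]],
    [[0,0,-2.5],[0,0,0]],
    [[0,0,-2.5],[0,0,0]],
    [[0,0,-2.5],[0,0,0]],
  ],
)

```text
t: 25.7
eef_pos: [0.6795, -0.0579, 0.1705]
tcp_rot: [[-0.051, -0.999, 0.001], [-0.999, 0.051, -0.0], [0.0, -0.001, -1.0]]
ft_force: [0.2, 0.9, -0.6]
finger_gap: 0.0598
grip_force: 0.0
```

>>> arm_command(
  increments=[
    [[-2.0,2.7,0],[0,0,0]],
    [[-2.0,2.7,0],[0,0,0]],
    [[-2.0,2.7,0],[0,0,0]],
    [[-2.0,2.7,0],[0,0,0]],
    [[-2.0,2.7,0],[0,0,0]],
    [[-2.0,2.7,0],[0,0,0]],
    [[-2.0,2.7,0],[0,0,0]],
    [[-2.0,2.7,0],[0,0,0]],
    [[-2.0,2.8,0],[0,0,0]],
    [[0,0,0],[0,0,0]],
  ],
  fingers=0,
)

```text
t: 26.7
eef_pos: [0.4433, 0.1362, 0.1699]
tcp_rot: [[-0.047, -0.999, 0.002], [-0.999, 0.047, 0.002], [-0.002, -0.002, -1.0]]
ft_force: [0.1, 0.6, -0.2]
finger_gap: 0.0853
grip_force: 0.0
```

>>> arm_command(
  increments=[
    [[0,0,0],[0,0,0]],
    [[0,0,0],[0,0,0]],
  ],
)

```text
t: 26.9
eef_pos: [0.4454, 0.134, 0.1688]
tcp_rot: [[-0.051, -0.999, 0.001], [-0.999, 0.051, 0.0], [-0.0, -0.001, -1.0]]
ft_force: [0.5, 0.1, 0.1]
finger_gap: 0.0854
grip_force: 0.0
```

```bash
python3 - <<'E'
from h import *
im=snap('wrist','w6.png')
go(.445,.1338,.0035,-103)
u,v=proj(im,[.445,.1338,.03])[0].astype(int); print(u,v,knob(im,(u,v),r=30))
p=cv2.resize(im['frame'][max(0,v-35):v+35,u-35:u+35,::-1],None,fx=6,fy=6,interpolation=cv2.INTER_CUBIC);cv2.imwrite('pics/k2.png',p)
E
```

```text
t 26.95 pos [0.4454 0.1338 0.1685] yaw -93.0 gap 0.0855 ft [-0.5 -0.2  1.4] | TURN z 1.67 SHIFT [1.00e-02 4.00e-02 1.65e+01]
 tilt fix units [-0.00166667 -0.00166667  0.        ]
282 199 ('axis', array([0.4449, 0.1339, 0.034 ]), 'circ', array([444.8, 131. ]), 22.5, 'lobe phase', np.float64(-6.1))
```

View pics/k2.png

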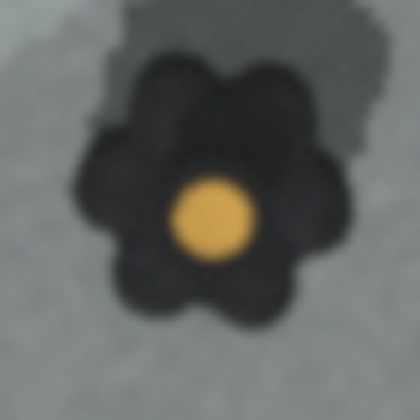

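Knob L's lobe axis points about 6° clockwise of the image horizontal. I turn −4 units so the pads sit across the flats.

>>> arm_command(
  increments=[
    [[0,0,0],[0,0,-1]],
    [[0,0,0],[0,0,-1]],
    [[0,0,0],[0,0,-1]],
    [[0,0,1.0],[0,0,-1]],
    [[0,0,2.0],[0,0,0]],
    [[0,0,2.5],[0,0,0]],
    [[0,0,2.5],[0,0,0]],
    [[0,0,2.5],[0,0,0]],
    [[0,0,2.0],[0,0,0]],
    [[0,0,0],[0,0,0]],
  ],
)

```text
t: 27.95
eef_pos: [0.4436, 0.1324, 0.04]
tcp_rot: [[0.358, -0.934, -0.005], [-0.934, -0.358, -0.004], [0.001, 0.006, -1.0]]
ft_force: [-0.4, 0.0, -0.5]
finger_gap: 0.0855
grip_force: 0.0
```

```bash
python3 - <<'E'
from h import *
go(.4449,.1339,.0035,-68.7)
E
```

```text
t 27.95 pos [0.4436 0.1324 0.04  ] yaw -69.0 gap 0.0855 ft [-0.4  0.  -0.5] | TURN z -0.05 SHIFT [-0.09 -0.17  3.65]
 tilt fix units [ 0.06       -0.01333333 -0.        ]
```

>>> arm_command(
  increments=[
    [[0,0,0],[0,0,0]],
    [[0,0,1.5],[0,0,0]],
    [[0,0,1.0],[0,0,0]],
    [[0,0,0.8],[0,0,0]],
    [[0,0,0.4],[0,0,0]],
    [[0,0,0],[0,0,0]],
    [[0,0,0],[0,0,0]],
  ],
)

```text
t: 28.65
eef_pos: [0.4453, 0.1343, 0.0068]
tcp_rot: [[0.36, -0.933, 0.001], [-0.933, -0.36, -0.0], [0.0, -0.0, -1.0]]
ft_force: [-0.3, 0.5, 0.2]
finger_gap: 0.0855
grip_force: 0.0
```

>>> arm_command(
  increments=[
    [[0,0,0],[0,0,0]],
    [[0,0,0],[0,0,0]],
    [[0,0,0],[0,0,0]],
    [[0,0,0],[0,0,0]],
    [[0,0,0],[0,0,0]],
    [[0,0,0],[0,0,0]],
    [[0,0,0],[0,0,0]],
  ],
  fingers=1,
  force=40,
)

```text
t: 29.35
eef_pos: [0.4454, 0.1345, 0.0069]
tcp_rot: [[0.36, -0.933, 0.001], [-0.933, -0.36, 0.0], [0.0, -0.001, -1.0]]
ft_force: [-0.4, 0.6, 5.6]
finger_gap: 0.0422
grip_force: 41.0
```

>>> arm_command(
  increments=[
    [[0,0,-1.0],[0,0,0]],
    [[0,0,-2.0],[0,0,0]],
    [[0,0,-2.0],[0,0,1]],
    [[0,0,-2.0],[0,0,1]],
    [[0,0,-1.0],[0,0,1]],
    [[0,0,0],[0,0,1]],
  ],
)

```text
t: 29.95
eef_pos: [0.4455, 0.1346, 0.0883]
tcp_rot: [[-0.055, -0.998, 0.002], [-0.998, 0.055, 0.001], [-0.001, -0.002, -1.0]]
ft_force: [-0.1, -0.3, -0.5]
finger_gap: 0.0423
grip_force: 40.7
```

>>> arm_command(
  increments=[
    [[1.1,-2.7,0],[0,0,0]],
    [[1.1,-2.7,0],[0,0,0]],
    [[1.1,-2.7,0],[0,0,0]],
    [[1.1,-2.7,0],[0,0,0]],
    [[1.1,-2.7,0],[0,0,0]],
    [[1.1,-2.7,0],[0,0,0]],
    [[1.1,-2.7,0],[0,0,0]],
    [[1.1,-2.7,0],[0,0,0]],
    [[1.1,-2.7,0],[0,0,0]],
    [[0,0,0],[0,0,0]],
  ],
)

```text
t: 30.95
eef_pos: [0.6838, 0.0212, 0.0843]
tcp_rot: [[-0.053, -0.999, -0.003], [-0.999, 0.053, -0.001], [0.001, 0.003, -1.0]]
ft_force: [-1.2, 0.0, -0.5]
finger_gap: 0.0422
grip_force: 40.8
```

>>> arm_command(
  increments=[
    [[0,0,0],[0,0,0]],
    [[0,0,0],[0,0,0]],
  ],
)

```text
t: 31.15
eef_pos: [0.6821, 0.0233, 0.0862]
tcp_rot: [[-0.05, -0.999, -0.001], [-0.999, 0.05, -0.0], [0.0, 0.001, -1.0]]
ft_force: [0.8, 0.5, -0.2]
finger_gap: 0.0425
grip_force: 40.8
```

```bash
python3 - <<'E'
from h import *
go(.6835,.0212,.009,-92.8)
E
```

```text
t 31.15 pos [0.6821 0.0233 0.0862] yaw -92.9 gap 0.0425 ft [ 0.8  0.5 -0.2] | TURN z -0.01 SHIFT [ 0.21 -0.15  7.72]
 tilt fix units [ 0.00833333 -0.00166667  0.        ]
```

>>> arm_command(
  increments=[
    [[0.2,-0.15,1.5],[0,0,0]],
    [[0,0,1.5],[0,0,0]],
    [[0,0,1.5],[0,0,0]],
    [[0,0,1.2],[0,0,0]],
    [[0,0,0.8],[0,0,0]],
    [[0,0,0.4],[0,0,0]],
    [[0,0,0.2],[0,0,0]],
    [[0,0,0],[0,0,0]],
    [[0,0,0],[0,0,0]],
  ],
)

```text
t: 32.05
eef_pos: [0.6845, 0.0211, 0.016]
tcp_rot: [[-0.051, -0.999, 0.001], [-0.999, 0.051, 0.0], [-0.0, -0.001, -1.0]]
ft_force: [0.4, -0.6, -0.4]
finger_gap: 0.0421
grip_force: 40.8
```

```bash
python3 - <<'E'
from h import *
go(.6835,.0212,.0121,-92.8)
E
```

```text
t 32.05 pos [0.6845 0.0211 0.016 ] yaw -92.9 gap 0.0421 ft [ 0.4 -0.6 -0.4] | TURN z -0.02 SHIFT [-0.01  0.1   0.39]
 tilt fix units [-0.01        0.00166667  0.        ]
```

>>> arm_command(
  increments=[
    [[0,0,0.2],[0,0,0]],
    [[0,0,0.2],[0,0,0]],
    [[0,0,0],[0,0,0]],
    [[0,0,0],[0,0,0]],
  ],
)

```text
t: 32.45
eef_pos: [0.6844, 0.0211, 0.0119]
tcp_rot: [[-0.05, -0.999, 0.001], [-0.999, 0.05, -0.0], [0.0, -0.001, -1.0]]
ft_force: [-1.1, -0.8, 2.6]
finger_gap: 0.0423
grip_force: 41.0
```

>>> arm_command(
  increments=[
    [[0,0,0],[0,0,0]],
    [[0,0,0],[0,0,0]],
    [[0,0,0],[0,0,0]],
    [[0,0,0],[0,0,0]],
    [[0,0,0],[0,0,0]],
  ],
  fingers=0.3,
)

```text
t: 32.95
eef_pos: [0.684, 0.021, 0.0111]
tcp_rot: [[-0.051, -0.999, -0.0], [-0.999, 0.051, -0.0], [0.0, 0.0, -1.0]]
ft_force: [0.0, -0.4, -0.3]
finger_gap: 0.0597
grip_force: 0.0
```

>>> arm_command(
  increments=[
    [[0,0,-1.0],[0,0,0]],
    [[0,0,-2.5],[0,0,0]],
    [[0,0,-2.5],[0,0,0]],
    [[0,0,-2.5],[0,0,0]],
    [[0,0,-2.5],[0,0,0]],
    [[0,0,-2.5],[0,0,0]],
    [[0,0,-2.0],[0,0,0]],
  ],
)

```text
t: 33.65
eef_pos: [0.6844, 0.0209, 0.1693]
tcp_rot: [[-0.051, -0.999, 0.003], [-0.999, 0.051, 0.0], [-0.0, -0.002, -1.0]]
ft_force: [-0.5, 0.8, -0.0]
finger_gap: 0.0599
grip_force: 0.0
```

>>> arm_command(
  increments=[
    [[1.9,2.6,0],[0,0,0]],
    [[1.9,2.6,0],[0,0,0]],
    [[1.9,2.6,0],[0,0,0]],
    [[1.9,2.6,0],[0,0,0]],
    [[1.9,2.6,0],[0,0,0]],
    [[2.0,2.7,0],[0,0,0]],
    [[2.0,2.7,0],[0,0,0]],
    [[2.0,2.6,0],[0,0,0]],
    [[2.0,2.6,0],[0,0,0]],
    [[0,0,0],[0,0,0]],
  ],
  fingers=0,
)

```text
t: 34.65
eef_pos: [0.4378, -0.1434, 0.1682]
tcp_rot: [[-0.052, -0.999, 0.003], [-0.999, 0.052, -0.0], [0.0, -0.003, -1.0]]
ft_force: [1.4, -0.0, -0.2]
finger_gap: 0.0853
grip_force: 0.0
```

>>> arm_command(
  increments=[
    [[0,0,0],[0,0,0]],
    [[0,0,0],[0,0,0]],
    [[0,0,0],[0,0,0]],
  ],
)

```text
t: 34.95
eef_pos: [0.44, -0.1414, 0.1663]
tcp_rot: [[-0.05, -0.999, -0.0], [-0.999, 0.05, -0.0], [0.0, 0.0, -1.0]]
ft_force: [-0.3, 0.6, -0.7]
finger_gap: 0.0854
grip_force: 0.0
```

```bash
python3 - <<'E'
from h import *
im=snap('wrist','w7.png')
go(.439,-.142,.013,-93)
print(proj(im,[.439,-.142,.04]))
E
```

```text
t 35.0 pos [ 0.4399 -0.1414  0.1661] yaw -92.9 gap 0.0852 ft [ 0.2 -0.1  0. ] | TURN z 0.02 SHIFT [ 0.07  0.09 15.31]
 tilt fix units [ 0.00666667 -0.00166667  0.        ]
[[282.5058812  201.71496223]]
```

View pics/w7.png

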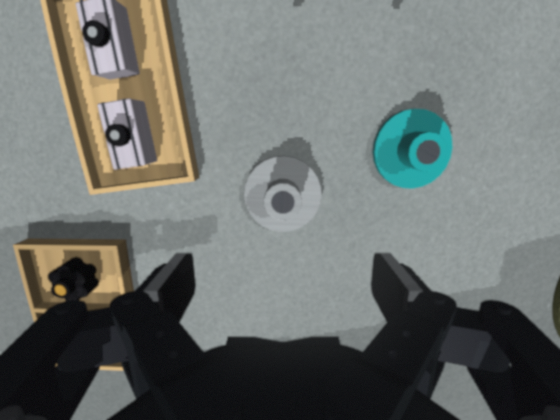

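The grey flange boss is at (283,202), as predicted. Both stops lie in their tray and one knob is in its bay. I descend on the flange.

>>> arm_command(
  increments=[
    [[0.1,0.1,1.5],[0,0,0]],
    [[0,0,2.5],[0,0,0]],
    [[0,0,2.5],[0,0,0]],
    [[0,0,2.5],[0,0,0]],
    [[0,0,2.0],[0,0,0]],
    [[0,0,1.0],[0,0,0]],
    [[0,0,1.0],[0,0,0]],
    [[0,0,0.8],[0,0,0]],
    [[0,0,0],[0,0,0]],
    [[0,0,0],[0,0,0]],
  ],
)

```text
t: 36.0
eef_pos: [0.4388, -0.1429, 0.0289]
tcp_rot: [[-0.051, -0.999, 0.001], [-0.999, 0.051, -0.0], [0.0, -0.001, -1.0]]
ft_force: [1.2, 0.3, -0.3]
finger_gap: 0.0858
grip_force: 0.0
```

```bash
python3 - <<'E'
from h import *
go(.439,-.142,.014,-93)
im=load('w1.png');h=cv2.cvtColor(im['frame'],cv2.COLOR_RGB2HSV)
m=((h[...,0]>8)&(h[...,0]<28)&(h[...,1]>70)&(h[...,2]>80)).astype(np.uint8);m[230:]=0;m[:,200:]=0
m=cv2.morphologyEx(m,cv2.MORPH_CLOSE,np.ones((5,5)));c=max(cv2.findContours(m,0,1)[0],key=cv2.contourArea)
print(cv2.minEnclosingCircle((cast(im,c[:,0],.02)[:,:2]*1000).astype(np.float32)),cv2.minAreaRect((cast(im,c[:,0],.02)[:,:2]*1000).astype(np.float32)))
E
```

```text
t 36.0 pos [ 0.4388 -0.1429  0.0289] yaw -92.9 gap 0.0858 ft [ 1.2  0.3 -0.3] | TURN z 0.02 SHIFT [-0.09 -0.01  1.49]
 tilt fix units [-0.00666667 -0.00333333  0.        ]
((594.5256958007812, 280.1444396972656), 67.06410217285156) ((595.1414794921875, 280.9218444824219), (130.1757049560547, 129.52114868164062), 4.232954025268555)
```

>>> arm_command(
  increments=[
    [[-0.1,0,0.8],[0,0,0]],
    [[0,0,0.6],[0,0,0]],
    [[0,0,0],[0,0,0]],
    [[0,0,0],[0,0,0]],
  ],
)

```text
t: 36.4
eef_pos: [0.4384, -0.1418, 0.0142]
tcp_rot: [[-0.05, -0.999, -0.0], [-0.999, 0.05, -0.0], [0.0, 0.0, -1.0]]
ft_force: [-0.1, -0.3, 0.9]
finger_gap: 0.0854
grip_force: 0.0
```

>>> arm_command(
  increments=[
    [[0,0,0],[0,0,0]],
    [[0,0,0],[0,0,0]],
    [[0,0,0],[0,0,0]],
    [[0,0,0],[0,0,0]],
    [[0,0,0],[0,0,0]],
    [[0,0,0],[0,0,0]],
    [[0,0,0],[0,0,0]],
    [[0,0,0],[0,0,0]],
  ],
  fingers=1,
  force=60,
)

```text
t: 37.2
eef_pos: [0.4391, -0.1418, 0.015]
tcp_rot: [[-0.05, -0.999, 0.001], [-0.999, 0.05, -0.0], [0.0, -0.001, -1.0]]
ft_force: [-0.4, 1.3, 5.6]
finger_gap: 0.0342
grip_force: 60.6
```

>>> arm_command(
  increments=[
    [[0,0,-1.0],[0,0,0]],
    [[0,0,-2.0],[0,0,0]],
    [[0,0,-2.0],[0,0,0]],
    [[0,0,-2.0],[0,0,0]],
    [[0,0,-1.0],[0,0,0]],
    [[0,0,0],[0,0,0]],
  ],
)

```text
t: 37.8
eef_pos: [0.4388, -0.1417, 0.0951]
tcp_rot: [[-0.051, -0.999, 0.001], [-0.999, 0.051, 0.0], [-0.0, -0.001, -1.0]]
ft_force: [0.4, -0.2, -3.3]
finger_gap: 0.0343
grip_force: 60.2
```

>>> arm_command(
  increments=[
    [[-1.5,-0.5,0],[0,0,0]],
    [[-2.2,-0.7,0],[0,0,0]],
    [[-2.2,-0.7,0],[0,0,0]],
    [[-2.2,-0.7,0],[0,0,0]],
    [[-2.2,-0.7,0],[0,0,0]],
    [[-2.2,-0.7,0],[0,0,0]],
    [[-2.2,-0.7,0],[0,0,0]],
    [[-2.2,-0.7,0],[0,0,0]],
    [[-2.2,-0.7,0],[0,0,0]],
    [[-2.2,-0.7,0],[0,0,0]],
  ],
)

```text
t: 38.8
eef_pos: [0.5164, 0.0682, 0.0922]
tcp_rot: [[-0.051, -0.999, -0.003], [-0.999, 0.051, -0.001], [0.001, 0.003, -1.0]]
ft_force: [0.3, 0.3, -3.5]
finger_gap: 0.0341
grip_force: 60.2
```

>>> arm_command(
  increments=[
    [[-2.2,-0.7,0],[0,0,0]],
    [[-2.2,-0.7,0],[0,0,0]],
    [[-2.2,-0.7,0],[0,0,0]],
    [[-2.2,-0.7,0],[0,0,0]],
    [[-2.2,-0.7,0],[0,0,0]],
    [[-2.2,-0.7,0],[0,0,0]],
    [[-2.2,-0.7,0],[0,0,0]],
    [[-2.2,-0.6,0],[0,0,0]],
    [[-2.0,-0.5,0],[0,0,0]],
    [[-1.5,-0.4,0],[0,0,0]],
  ],
)

```text
t: 39.8
eef_pos: [0.591, 0.2757, 0.0914]
tcp_rot: [[-0.05, -0.999, -0.004], [-0.999, 0.05, -0.002], [0.002, 0.003, -1.0]]
ft_force: [-0.1, -0.5, -3.1]
finger_gap: 0.0343
grip_force: 60.2
```

>>> arm_command(
  increments=[
    [[0,0,0],[0,0,0]],
    [[0,0,0],[0,0,0]],
    [[0,0,0],[0,0,0]],
  ],
)

```text
t: 40.1
eef_pos: [0.5913, 0.2743, 0.0932]
tcp_rot: [[-0.051, -0.999, -0.002], [-0.999, 0.051, -0.001], [0.001, 0.001, -1.0]]
ft_force: [0.3, -0.4, -3.2]
finger_gap: 0.0343
grip_force: 60.4
```

```bash
python3 - <<'E'
from h import *
im=snap('wrist','w8.png')
go(.595,.281,.02,-93)
E
```

```text
t 40.15 pos [0.5915 0.2742 0.0937] yaw -92.9 gap 0.0341 ft [ 0.1 -0.8 -2.9] | TURN z 0.01 SHIFT [-0.69 -0.32  7.37]
 tilt fix units [ 0.00833333 -0.00833333 -0.        ]
```

View pics/w8.png

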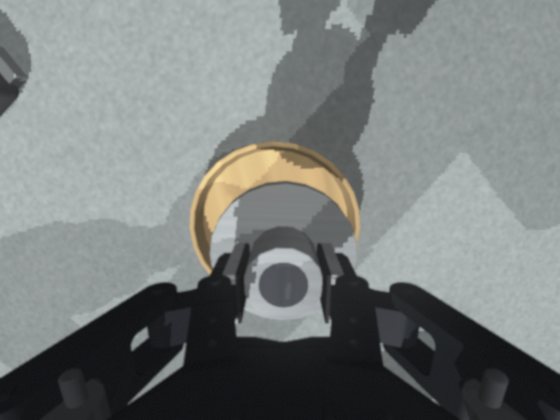

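The flange is held upright over the dish. The rim's extreme points are left (190,220), right (361,215) and top (276,142).

```bash
python3 - <<'E'
from h import *
im=load('w8.png');f=im['frame'];h=cv2.cvtColor(f,cv2.COLOR_RGB2HSV)
m=((h[...,0]>8)&(h[...,0]<28)&(h[...,1]>70)&(h[...,2]>60)).astype(np.uint8);m[265:]=0
c=np.vstack([k[:,0] for k in cv2.findContours(m,0,1)[0] if cv2.contourArea(k)>200]);hu=cv2.convexHull(c)[:,0]
w=cast(im,hu,.02)[:,:2]; w=w[w[:,1]<.285]
from scipy.optimize import least_squares
print(least_squares(lambda q:np.hypot(*(w-q[:2]).T)-.066,[.595,.28],loss='soft_l1',f_scale=.002).x)
print(cast(im,[(190,220),(361,215),(276,142)],.02).round(4))
E
```

```text
[0.59692556 0.28247778]
[[0.6607 0.2713 0.02  ]
 [0.5307 0.274  0.02  ]
 [0.592  0.2168 0.02  ]]
```

>>> arm_command(
  increments=[
    [[-0.4,-0.2,0],[0,0,0]],
    [[-0.4,-0.2,1.0],[0,0,0]],
    [[0,0,1.5],[0,0,0]],
    [[0,0,1.5],[0,0,0]],
    [[0,0,1.3],[0,0,0]],
    [[0,0,0.9],[0,0,0]],
    [[0,0,0.5],[0,0,0]],
    [[0,0,0.2],[0,0,0]],
    [[0,0,0],[0,0,0]],
    [[0,0,0],[0,0,0]],
  ],
)

```text
t: 41.15
eef_pos: [0.5966, 0.283, 0.0261]
tcp_rot: [[-0.051, -0.999, 0.001], [-0.999, 0.051, 0.001], [-0.001, -0.001, -1.0]]
ft_force: [-0.4, -0.1, -3.5]
finger_gap: 0.0344
grip_force: 60.4
```

```bash
python3 - <<'E'
from h import *
go(.596,.282,.0201,-93)
E
```

```text
t 41.15 pos [0.5966 0.283  0.0261] yaw -92.9 gap 0.0344 ft [-0.4 -0.1 -3.5] | TURN z 0.02 SHIFT [0.11 0.06 0.6 ]
 tilt fix units [-0.01        0.00666667 -0.        ]
```

>>> arm_command(
  increments=[
    [[0,0,0.3],[0,0,0]],
    [[0,0,0.3],[0,0,0]],
    [[0,0,0],[0,0,0]],
    [[0,0,0],[0,0,0]],
    [[0,0,0],[0,0,0]],
  ],
)

```text
t: 41.65
eef_pos: [0.5966, 0.2831, 0.0201]
tcp_rot: [[-0.05, -0.999, 0.001], [-0.999, 0.05, 0.001], [-0.001, -0.001, -1.0]]
ft_force: [-1.7, 0.5, 1.4]
finger_gap: 0.034
grip_force: 60.4
```

>>> arm_command(
  increments=[
    [[0,0,0],[0,0,0]],
    [[0,0,0],[0,0,0]],
    [[0,0,0],[0,0,0]],
    [[0,0,0],[0,0,0]],
    [[0,0,0],[0,0,0]],
  ],
  fingers=0.3,
)

```text
t: 42.15
eef_pos: [0.5962, 0.2827, 0.0192]
tcp_rot: [[-0.051, -0.999, -0.0], [-0.999, 0.051, -0.0], [0.0, 0.0, -1.0]]
ft_force: [-1.2, -0.9, 0.4]
finger_gap: 0.0596
grip_force: 0.0
```

>>> arm_command(
  increments=[
    [[0,0,-1.0],[0,0,0]],
    [[0,0,-2.5],[0,0,0]],
    [[0,0,-2.5],[0,0,0]],
    [[0,0,-2.5],[0,0,0]],
    [[0,0,-2.5],[0,0,0]],
    [[0,0,-2.5],[0,0,0]],
  ],
)

```text
t: 42.75
eef_pos: [0.5963, 0.2828, 0.1564]
tcp_rot: [[-0.051, -0.999, 0.001], [-0.999, 0.051, 0.0], [-0.0, -0.001, -1.0]]
ft_force: [0.6, 0.8, -0.1]
finger_gap: 0.0594
grip_force: 0.0
```

>>> arm_command(
  increments=[
    [[0,2.0,0],[0,0,0]],
    [[0,2.5,0],[0,0,0]],
    [[0,2.5,0],[0,0,0]],
    [[0,2.5,0],[0,0,0]],
    [[0,2.5,0],[0,0,0]],
    [[0,2.5,0],[0,0,0]],
    [[0,2.5,0],[0,0,0]],
    [[0,2.0,0],[0,0,0]],
    [[0,0,0],[0,0,0]],
    [[0,0,0],[0,0,0]],
  ],
)

```text
t: 43.75
eef_pos: [0.4065, 0.2927, 0.1554]
tcp_rot: [[-0.05, -0.999, 0.001], [-0.999, 0.05, 0.001], [-0.001, -0.001, -1.0]]
ft_force: [0.2, -0.5, 0.8]
finger_gap: 0.0599
grip_force: 0.0
```

```bash
python3 - <<'E'
from h import *
im=snap('top','top1.png')
cv2.imwrite('pics/fin.png',cv2.resize(im['frame'][90:260,60:490,::-1],(790,312),interpolation=cv2.INTER_CUBIC))
snap('scene','scene1.png')
E
```

```text
(no output)
```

View pics/fin.png

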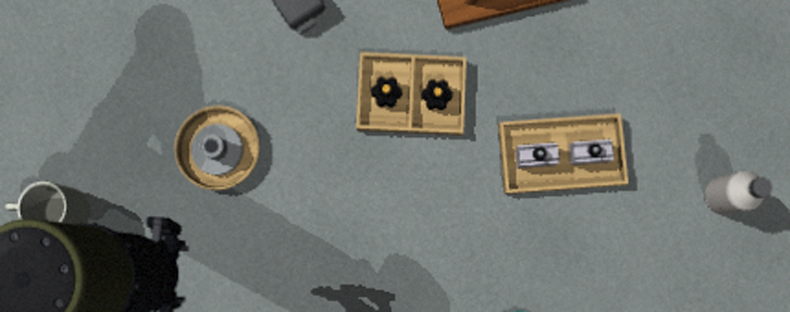

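View pics/scene1.png

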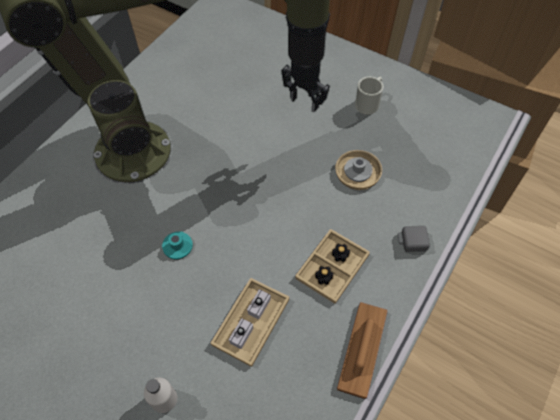

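Everything is in place: flange at (213,147) in the dish, knobs at (386,90) and (437,94), stops at (540,154) and (594,151), with the mug and glue where they were. I'm handing in the job.

```bash
python3 -c "
from station import arm
print(arm.close_job())"
```

```text
the job is handed in; nothing more can be done
None
```

The job is handed in at about 44 s of the 115 s allowed: both fence stops lie flat in the long tray, each bay holds one star knob, and the steel flange is flat in the dish; the mug and glue bottle stand where they were.

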